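# Seat a roller rotor on a pump drive's flatted shaft

### The arm

A 7-joint arm with a two-finger parallel gripper is mounted at the origin on a cart in front of the work surface, level with it; the furniture and walls round the work are solid. World frame = base frame: x ahead of the robot, y to its left, z up, the work surface at z = 0. Lengths are in m, angles in rad, forces in N, time in s.
With the tool pointing down it reaches from about 0.35 to 0.9 m from the base axis. Payload 7.2 kg.
Tool frame: the origin (TCP) lies on the centre line of the jaws, within the pads' length; the fingertips stand 25 mm ahead of it and the grasp point (between the pads) lies 6 mm ahead of it; z points along the fingers, y is the line along which they close (so a half turn about z gives the same grasp; the last joint's range is limited). The gripper opens to 85 mm and grips with 20 to 120 N. Pads are 22 mm wide; open, the fingers measure 114 mm over their backs; the gripper's body (76 mm by 85 mm) begins 54 mm behind the grasp point. The pads swing forward as they close: fully open they stand 13 mm farther back than shut.
Start: joints at [-1.382, 0.411, -0.013, 1.596, 0.006, 1.134, -0.082], TCP at [0.159, 0.605, 0.256] pointing down, gripper open.
Joint ranges: [-2.95, 2.95], [-0.29, 1.99], [-1.47, 1.44], [0.14, 2.54], [-1.03, 4.17], [0.13, 1.85], [-2.86, 2.86]. Speed limits (rad/s): [2.39, 2.39, 3.01, 3.01, 3.14, 3.14, 3.14].

### API

Orientations are given as a rotation vector (axis times angle).
In Python, from plant import telemetry, viewer, job_done, look_for gives the robot as it stands.
- The arm moves only by the tool play_rows, never from a script. Its argument "moves" is a list of rows, each an object of numbers: "tx", "ty", "tz": the shift along the tool's x, y, z in m; "twist": the turn about the tool's z in rad. In form: [{"tx": .., "ty": .., "tz": .., "twist": ..}, ...]. A call has exactly 5 rows; each row shifts and turns the commanded pose from where the row before left it, along the tool's axes as they then stand; what a row does not reach is not made up. A row lasts 1/8 s, in which the tool goes at most 62.5 mm and 10.7 degrees, less where a joint would pass 70% of its speed; a pose out of reach is approached as far as the arm can. A call is refused whole if a number of a shift passes 0.0625 or a number of a turn 0.188, either way. A call with a gripper value outside its range is refused whole. "jaw" is the finger opening in m, from 0 to 0.0854, set as the call begins (left out, the last holds). The fingers move at their own pace and stop on an object; "grip_force" is the grip in N (left out, the last holds). Time passes only in rows, so rows that do not move let the fingers close, or fill a call up. It gives the time, the measured TCP pose, the force, the opening and the grip force at its end, in the units of the state.
- telemetry.read_state(): the state, without advancing time (a new reading comes with each control period).
- viewer.capture(name): name is "scene" or "side" or "wrist"; returns a dict with "image" (384x512x3 uint8, red, green, blue), "vfov" (degrees; the focal length in pixels is half the picture's height over the tangent of half this angle, whatever the lens; pixels are square), "cx", "cy" (the principal point, pixels), "k1" (the pictures are not rectified: a ray, as slopes to the right and down, at radius r is drawn at 1 + k1 r^2 times it, then the intrinsics apply), "rvec" (rotation vector, rad) and "tvec" (3), from world to camera coordinates, as OpenCV has them. Camera axes: x right, y down, z forward; pixel columns grow to the right and rows downward; lengths in m; the calibration is good to about 2 mm. A picture is of the moment at which its call begins. There is no depth.
- job_done(): hands the job in; it is judged then, once.
Trained networks look in the newest picture that a camera, given by its name, has taken for a name from the list of things; names that differ only in an ending like _2 or _b are one class to them, and where a whole thing is asked for, a point or a joint stands for the part that bears it (a point fixed in the world has none). Each returns a list of dicts, best first, with "conf" (0 to 1); they miss things now and then, are a little off and sometimes report something else, mostly with a low value. They report only what shows in the picture. A call takes as long as a camera call. They do not tell look-alikes from the thing itself.
- look_for(query, camera): "box" ([left, top, right, bottom] in pixels, round what is visible of it).
The state is a dict: "time_s": time; "joint_positions": joint angles; "dq": joint speeds; "effort": joint torques, N m; "tcp_pos": TCP position; "eef_rot": TCP orientation; "wrist_force": force on the tool from outside, world axes, zero at the start; "wrist_torque": the same for the moment, N m; "gripper_width": opening from 0.0 (shut) to 1.0 (fully open); "finger_force": force on a finger pad.
Only numpy, scipy, OpenCV 4.12 (cv2) and the standard library are available. Lean on these libraries where they do the work, as an engineer would, in place of code of your own. Each camera call takes 0.05 s, during which the arm holds its last target. There are 200 camera calls.

### The job

Fit the loose white roller rotor onto the upright flatted shaft of the small bench drive at the right: set it on the shaft end, turn it under light pressure until its slot finds the flats and it drops, and see that it sits fully home, flat on the drive's shoulder, then let go. Feel for it gently, never force it down, and leave the other things where they are.

Things in the scene. Friction and masses are not known exactly. Their poses are not given: they have to be found in the camera images.
- rotor: loose roller rotor of a tube pump: two white discs with three small steel rollers between, standing upright on the worktop at the left, 0.15 to 0.3 kg, 60 mm across, 26 mm high to the top of its upper disc; a white wing grip stands on that. Origin: centre of the underside; z up, x along the wing.
- rotor_grip (a point): point in the middle of the rotor's wing grip, on the rotor's axis, 44 mm above its underside. The wing is 32 mm long (rotor x), 14 mm thick (rotor y) and reaches from 26 to 53 mm above the underside.
- rotor_slot (a point): point in the rotor, on its axis, 6 mm above its underside. Below it a round recess, 25 mm diameter, 6 mm deep, square-edged, opens downward; in the recess's roof, at this point, a slot begins, 10.8 mm wide, along rotor x (parallel to the wing), 14 mm deep. It fits the shaft either way round.
- drive: fixed white bench drive at the right, a box 96 mm (x) x 84 mm (y), 62 mm high, dial and switch on its front (-x) panel. Origin: centre of the underside; z up. A round aluminium shoulder of 50 mm diameter is on its top, with the shaft end in its centre. Over 30 N between rotor and drive before it has dropped counts as forcing.
- shoulder (a point): centre of the top face of the drive's shoulder, 68 mm above the worktop, on the shaft axis: the centre of the rotor's underside must come here. With slot and flats crossed, the rotor rests 10 mm too high with its recess round the shaft end; it drops when they agree within about 0.1 rad.
- shaft_tip (a point): middle of the top of the shaft end: two flats, 20.5 mm long, 9 mm thick, 16 mm high over the shoulder. Its angle is not reported (this point turns with the drive's box): the long side lies within 1.25 rad either way of drive x. A gearbox holds it at 0.35 N m: light rubbing does not turn it, an engaged rotor can.
- weight_100g: plain metal 100 g weight, 26 mm across, 34 mm high, stands on the worktop to the right, near the drive. Origin: centre of underside. Leave alone.
- spare_vial: loose capped glass vial, 25 mm across, 50 mm high, upright on the worktop beyond the rotor. Origin: centre of underside. Leave alone.
- small_frame: flat white plastic frame, 80 x 62 x 8 mm, lying on the worktop at the left. Origin: centre of underside. Leave alone.
- spanner: flat steel spanner, 156 x 29 x 4 mm, lying at the right front. Origin: centre of underside. Leave alone.
- tape_ptfe: roll of white tape, 48 mm across, 12 mm high, lying flat behind the drive. Origin: centre of underside. Leave alone.
There are look-alikes about, which are no part of the job. What is shaped like the rotor but brown is not meant.

How it is judged:
By the outcome, as a careful person would: the job done as asked, in the order asked, and still so for the second after the job is handed in, with the robot touching nothing.
It also fails if it takes over 72 s, if anything falls off the work surface, if the arm or the gripper's body presses on something with over 40 N, if the wrist force passes 120 N, or if a joint passes its speed limit or range.

## Working session

There is one attempt and no reset: what is moved stays moved. The work goes in short steps, Python scripts to look and compute and a tool call to move; the robot and the scene stay as the last step left them, time stands still between calls to the robot, and variables do not carry over. Pictures are saved under pics/ and viewed, at most 10 in all, crops included, and the job is handed in when it is done.

Besides the shell and the picture viewer there is one more tool, called after ">>>" as name(argument=value, ...), one argument or row to a line, values as JSON. play_rows: Moves the arm, as the interface text tells. Its arguments: {"type":"object","properties":{"moves":{"type":"array"},"jaw":{"type":"number"},"grip_force":{"type":"number"}},"required":["moves"]}

```bash
mkdir -p pics; ls; cat > h.py <<'E'
import numpy as np, cv2
from plant import telemetry, viewer, job_done, look_for
def cap(n,save=None):
    c=viewer.capture(n)
    if save: cv2.imwrite('pics/'+save,c['image'][:,:,::-1])
    return c
def K(c):
    h=c['image'].shape[0]; f=h/2/np.tan(np.radians(c['vfov'])/2)
    return f
def ray(c,u,v):
    f=K(c); d=np.array([(u-c['cx'])/f,(v-c['cy'])/f]); s=d.copy()
    for _ in range(30): s=d/(1+c['k1']*(s@s))
    R=cv2.Rodrigues(np.array(c['rvec'],float))[0]; t=np.array(c['tvec'],float)
    return -R.T@t, R.T@np.array([s[0],s[1],1])
def onz(c,u,v,z):
    o,d=ray(c,u,v); return o+d*(z-o[2])/d[2]
def proj(c,P):
    R=cv2.Rodrigues(np.array(c['rvec'],float))[0]; p=np.atleast_2d(P)@R.T+np.array(c['tvec'],float)
    s=p[:,:2]/p[:,2:]; s=s*(1+c['k1']*(s**2).sum(1,keepdims=True))
    return s*K(c)+[c['cx'],c['cy']]
def tri(c1,p1,c2,p2):
    o1,d1=ray(c1,*p1);o2,d2=ray(c2,*p2)
    A=np.stack([d1,-d2],1);s=np.linalg.lstsq(A,o2-o1,rcond=None)[0]
    a=o1+d1*s[0];b=o2+d2*s[1];return (a+b)/2,np.linalg.norm(a-b)
E
python3 - <<'E'
from h import *
s=telemetry.read_state()
for k in ['time_s','tcp_pos','eef_rot','wrist_force','gripper_width']: print(k,s[k])
ims=[]
for n in ['scene','side','wrist']:
    c=cap(n); ims.append(c['image'])
    print(n,'cam at',ray(c,256,192)[0].round(3),c['vfov'],c['k1'])
    for q in ['rotor','rotor_grip','drive','shaft_tip','shoulder','weight_100g','spare_vial','small_frame','tape_ptfe','spanner']:
        for r in look_for(q,n)[:3]:
            b=r['box']; print(' ',q,round(r['conf'],2),np.round(b), onz(c,(b[0]+b[2])/2,(b[1]+b[3])/2,.03).round(3))
im=np.hstack(ims[:2]); im=cv2.resize(im,(800,300),interpolation=cv2.INTER_AREA)
im2=cv2.resize(ims[2],(400,300),interpolation=cv2.INTER_AREA)
im=np.vstack([im,np.hstack([im2,im2*0])]);cv2.imwrite('pics/a.png',im[:,:,::-1])
E
```

```text
pics
time_s 0.0
tcp_pos [0.15864242 0.60403765 0.25544159]
eef_rot [-4.02184771e-01 -3.11562312e+00  2.59658214e-03]
wrist_force [0.16945474 0.32359383 0.33823731]
gripper_width 1.005777870666354
scene cam at [-0.469 -0.828  1.232] 44.92805332591159 -0.057803028432856715
  rotor 0.76 [162. 162. 172. 175.] [0.469 0.376 0.03 ]
  rotor 0.57 [235. 160. 251. 172.] [0.685 0.149 0.03 ]
  rotor 0.56 [146. 177. 157. 190.] [0.364 0.352 0.03 ]
  rotor_grip 0.68 [235. 156. 250. 172.] [0.693 0.158 0.03 ]
  rotor_grip 0.52 [160. 163. 174. 177.] [0.462 0.371 0.03 ]
  rotor_grip 0.51 [144. 174. 155. 189.] [0.369 0.368 0.03 ]
  drive 0.86 [322. 244. 358. 278.] [ 0.504 -0.43   0.03 ]
  shaft_tip 0.56 [322. 242. 355. 279.] [ 0.501 -0.426  0.03 ]
  shoulder 0.96 [323. 244. 357. 281.] [ 0.496 -0.434  0.03 ]
  weight_100g 0.45 [290. 271. 301. 282.] [ 0.354 -0.353  0.03 ]
  spare_vial 0.58 [126. 166. 143. 178.] [0.368 0.46  0.03 ]
  small_frame 0.59 [129. 166. 143. 175.] [0.379 0.463 0.03 ]
  spanner 0.61 [348. 287. 383. 319.] [ 0.41  -0.581  0.03 ]
side cam at [-0.354  0.504  0.898] 56.70629335403121 -0.10152624930594362
  rotor 0.85 [148. 252. 165. 272.] [0.46  0.379 0.03 ]
  rotor 0.75 [156. 274. 181. 296.] [0.355 0.376 0.03 ]
  rotor 0.71 [182. 195. 197. 215.] [0.681 0.174 0.03 ]
  rotor_grip 0.66 [160. 272. 177. 297.] [0.357 0.376 0.03 ]
  rotor_grip 0.58 [185. 195. 199. 212.] [0.685 0.164 0.03 ]
  rotor_grip 0.58 [112. 288. 144. 305.] [0.372 0.497 0.03 ]
  small_frame 0.67 [113. 284. 142. 306.] [0.379 0.495 0.03 ]
  spanner 0.41 [366. 185. 392. 191.] [ 0.404 -0.557  0.03 ]
wrist cam at [0.082 0.625 0.374] 63.00797806530303 -0.019987391196821788
  rotor 0.57 [149. 324. 160. 344.] [0.352 0.408 0.03 ]
  rotor_grip 0.45 [151. 326. 164. 345.] [0.355 0.411 0.03 ]
  small_frame 0.92 [188. 300. 255. 350.] [0.36  0.501 0.03 ]
```

View pics/a.png

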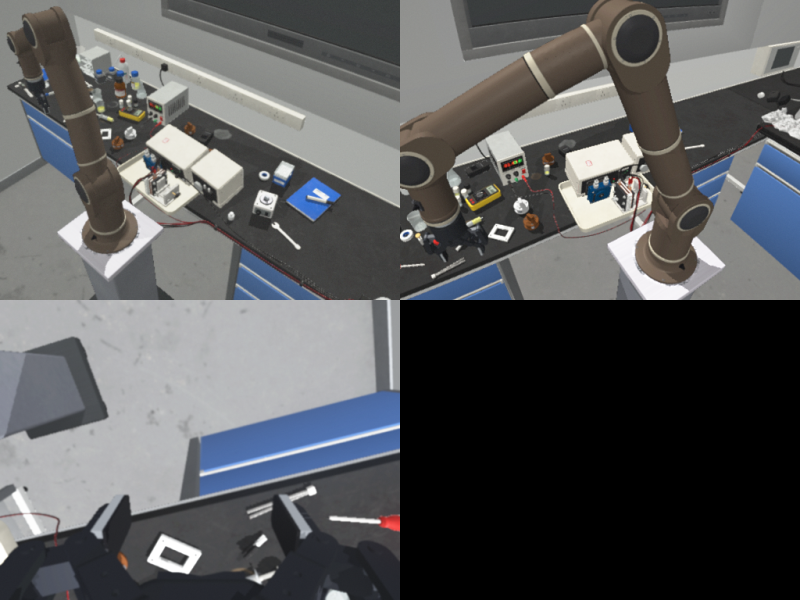

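The white candidate is at scene (167,168) / side (157,262). The brown look-alikes are at scene (151,183) and (243,165). I'll confirm the white one in an enlarged crop and look at the drive in the same picture.

```bash
python3 - <<'E'
from h import *
a=cap('scene');b=cap('side')
def z(c,x0,y0,w,h,W,H): return cv2.resize(c['image'][y0:y0+h,x0:x0+w],(W,H),interpolation=cv2.INTER_CUBIC)
im=np.vstack([np.hstack([z(a,130,145,60,45,400,300),z(b,130,240,60,45,400,300)]),np.hstack([z(a,280,230,80,60,400,300),z(a,330,190,80,60,400,300)])])
cv2.imwrite('pics/b.png',im[:,:,::-1])
print(tri(a,(167,168.5),b,(156.5,262)))
E
```

```text
(array([0.46879936, 0.37794667, 0.02623969]), np.float64(0.004834344648966766))
```

View pics/b.png

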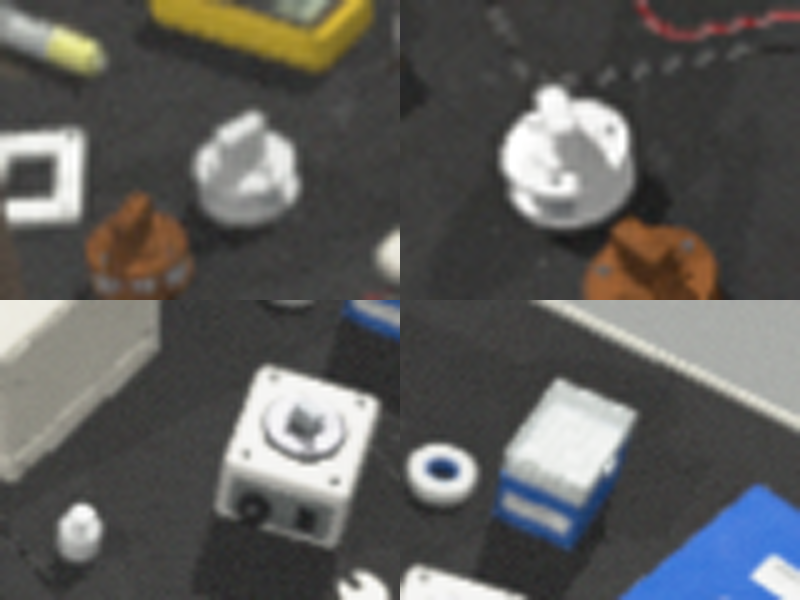

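The crop confirms it: the white wing-gripped rotor is at scene (167,168), with the brown one beside it. The drive's shoulder and flatted shaft are at about scene (341,255). Next I'll plan the approach move.

```bash
cat >> h.py <<'E'
def Rt(s): return cv2.Rodrigues(np.array(s['eef_rot'],float))[0]
def plan(s,target,yawx=None):
    "tool-frame delta to target; yawx = wanted world angle of tool x"
    R=Rt(s); d=R.T@(np.array(target)-np.array(s['tcp_pos']))
    print('yaw tool x',np.arctan2(R[1,0],R[0,0]).round(3),'tilt',R[:,2].round(3),'delta tool',d.round(4))
    return d
def predict(c,s,tcp,yawx,P):
    R=Rt(s);Rc=cv2.Rodrigues(np.array(c['rvec'],float))[0];t=np.array(c['tvec'],float)
    # camera pose in tool
    RcT=Rc@R; tcT=Rc@np.array(s['tcp_pos'])+t
    cy,sy=np.cos(yawx),np.sin(yawx)
    R2=np.array([[cy,sy,0],[sy,-cy,0],[0,0,-1.]])
    c2=dict(c); Rn=RcT@R2.T; c2['rvec']=cv2.Rodrigues(Rn)[0]; c2['tvec']=tcT-Rn@np.array(tcp)
    return proj(c2,P)
E
python3 - <<'E'
from h import *
s=telemetry.read_state();c=cap('wrist')
R=Rt(s);o,d=ray(c,256,192); print('cam in tool',(R.T@(o-s['tcp_pos'])).round(3),(R.T@d).round(3))
for t in [(0.46,0.38,.25),(0.38,0.40,.25),(.44,.42,.2),(.40,.40,.2)]:
    print(t,predict(c,s,t,2.885,[.46,.376,.026]))
plan(s,(.40,.40,.2))
E
```

```text
cam in tool [ 0.079 -0.    -0.118] [-0.312 -0.005  0.95 ]
(0.46, 0.38, 0.25) [[254.25823554 165.20304335]]
(0.38, 0.4, 0.25) [[255.30024342 232.43466855]]
(0.44, 0.42, 0.2) [[220.03951469 205.7840211 ]]
(0.4, 0.4, 0.2) [[249.97763886 236.43384471]]
yaw tool x 2.885 tilt [ 0.  0. -1.] delta tool [-0.2853 -0.1365  0.0563]
```

>>> play_rows(
  moves=[
    {"tx": -0.055,"ty": -0.024,"tz": 0},
    {"tx": -0.055,"ty": -0.024,"tz": 0},
    {"tx": -0.055,"ty": -0.024,"tz": 0.005},
    {"tx": -0.055,"ty": -0.024,"tz": 0.005},
    {"tx": -0.055,"ty": -0.024,"tz": 0.005},
  ],
)

```text
invalid input at $.moves[0]: expected keys tx, ty, tz, twist
```

>>> play_rows(
  moves=[
    {"tx": -0.03,"ty": -0.012,"tz": 0.01},
    {"tx": -0.022,"ty": -0.008,"tz": 0.01},
    {"tx": 0},
    {"tx": 0},
    {"tx": 0},
  ],
)

```text
invalid input at $.moves[0]: expected keys tx, ty, tz, twist
```

```bash
python3 - <<'E'
from h import *
c=cap('wrist','c.png');s=telemetry.read_state()
print(s['time_s'],s['tcp_pos'],s['joint_positions'],s['wrist_force'])
for q in ['rotor','rotor_grip','spare_vial']:
    for r in look_for(q,'wrist')[:3]:
        b=r['box']; print(q,r['conf'],np.round(b),onz(c,(b[0]+b[2])/2,(b[1]+b[3])/2,.026).round(3))
E
```

```text
1.85 [0.15874374 0.60450318 0.25627072] [-1.38219709  0.41113792 -0.01270759  1.5962075   0.00558569  1.1342934
 -0.08221386] [-0.41631204 -0.8106979  -1.16679287]
rotor 0.72 [150. 326. 158. 341.] [0.355 0.405 0.026]
rotor_grip 0.67 [150. 323. 160. 341.] [0.352 0.407 0.026]
```

View pics/c.png

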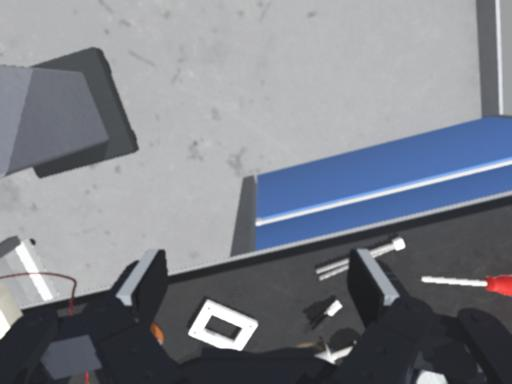

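The moves were refused because every row needs all four keys. This picture still shows the start view, with the brown rotor at (157,333) and the frame at (222,325).

>>> play_rows(
  moves=[
    {"tx": -0.055,"ty": -0.024,"tz": 0,"twist": 0},
    {"tx": -0.055,"ty": -0.024,"tz": 0,"twist": 0},
    {"tx": -0.055,"ty": -0.024,"tz": 0.005,"twist": 0},
    {"tx": -0.055,"ty": -0.024,"tz": 0.005,"twist": 0},
    {"tx": -0.055,"ty": -0.024,"tz": 0.005,"twist": 0},
  ],
)

```text
time_s: 2.62
tcp_pos: [0.3956, 0.4173, 0.2414]
eef_rot: [0.402, 3.115, 0.001]
wrist_force: [0.8, 0.7, 0.5]
gripper_width: 0.994
finger_force: 0.0
```

>>> play_rows(
  moves=[
    {"tx": -0.03,"ty": -0.012,"tz": 0.01,"twist": 0},
    {"tx": -0.022,"ty": -0.008,"tz": 0.01,"twist": 0},
    {"tx": 0,"ty": 0,"tz": 0,"twist": 0},
    {"tx": 0,"ty": 0,"tz": 0,"twist": 0},
    {"tx": 0,"ty": 0,"tz": 0,"twist": 0},
  ],
)

```text
time_s: 3.25
tcp_pos: [0.4385, 0.3873, 0.2217]
eef_rot: [-0.399, -3.116, -0.001]
wrist_force: [-0.4, 0.8, 0.5]
gripper_width: 1.005
finger_force: 0.0
```

```bash
python3 - <<'E'
from h import *
c=cap('wrist','c.png');s=telemetry.read_state()
print(s['time_s'],s['tcp_pos'],s['joint_positions'],s['wrist_force'])
for q in ['rotor','rotor_grip']:
    for r in look_for(q,'wrist')[:3]:
        b=r['box']; print(q,r['conf'],np.round(b),onz(c,(b[0]+b[2])/2,(b[1]+b[3])/2,.026).round(3))
E
```

```text
3.3 [0.43859017 0.38716795 0.22172302] [-0.88798329  0.37341671  0.10759666  1.74428645 -0.0464228   1.02565203
  0.55225466] [ 0.12096851 -0.19131908  0.48295657]
rotor 0.93 [195.  78. 257. 141.] [0.372 0.373 0.026]
rotor 0.73 [232. 164. 289. 224.] [0.464 0.384 0.026]
rotor_grip 0.78 [236. 166. 288. 223.] [0.465 0.385 0.026]
rotor_grip 0.63 [197.  76. 257. 141.] [0.371 0.375 0.026]
```

View pics/c.png

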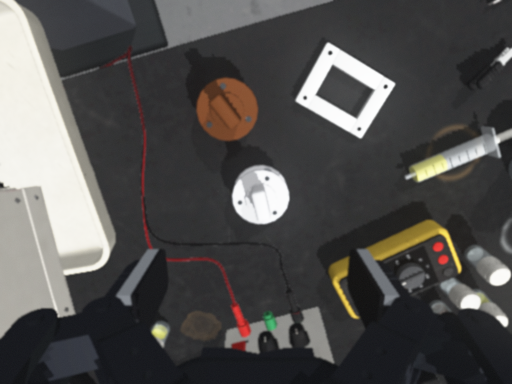

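The brown rotor is at (227,109) and the target white rotor at (260,195). Its wing runs roughly vertically in the image. I'll fit the silhouette and then check the wing angle in an enlarged crop.

```bash
cat >> h.py <<'E'
def cyl(x,y,r,z0,z1,n=60):
    a=np.linspace(0,2*np.pi,n); p=np.stack([x+r*np.cos(a),y+r*np.sin(a)],1)
    return np.vstack([np.c_[p,np.full(n,z0)],np.c_[p,np.full(n,z1)]])
def wing(x,y,th,z0=.026,z1=.053):
    c,s=np.cos(th),np.sin(th); q=np.array([[.016,.007],[-.016,.007],[-.016,-.007],[.016,-.007]])@np.array([[c,s],[-s,c]])+[x,y]
    return np.vstack([np.c_[q,[z0]*4],np.c_[q,[z1]*4]])
E
python3 - <<'E'
from h import *
from scipy.optimize import minimize
c=cap('wrist');im=c['image'].astype(float)
x0,y0,x1,y1=215,145,305,245
S=4
sub=cv2.resize(c['image'][y0:y1,x0:x1],None,fx=S,fy=S,interpolation=cv2.INTER_CUBIC)
m=((sub.min(2)>105)).astype(np.uint8)
n,l,st,_=cv2.connectedComponentsWithStats(m);k=1+np.argmax(st[1:,4]);m=(l==k).astype(np.uint8)
def hull(P,M):
    q=(proj(c,P)-[x0,y0]+.5)*S-.5
    cv2.fillConvexPoly(M,cv2.convexHull(np.round(q).astype(np.int32)),1)
def cost(p):
    M=np.zeros_like(m);hull(cyl(p[0],p[1],.03,0,.026),M);hull(wing(*p),M)
    return (M!=m).mean()
best=min((minimize(cost,[.464,.38,t],method='Nelder-Mead',options=dict(initial_simplex=np.array([[.464,.38,t],[.474,.38,t],[.464,.39,t],[.464,.38,t+.4]]))) for t in np.arange(0,3.1,.4)),key=lambda r:r.fun)
print(best.x,best.fun)
p=best.x;v=sub.copy()
for z in(.026,):
    q=(proj(c,cyl(p[0],p[1],.03,z,z))-[x0,y0]+.5)*S-.5;cv2.polylines(v,[np.round(q).astype(np.int32)],True,(255,0,0))
out=[sub,v]
for z in(.053,):
    q=(proj(c,wing(*p)[4:])-[x0,y0]+.5)*S-.5;cv2.polylines(v,[np.round(q).astype(np.int32)],True,(0,255,0))
cv2.imwrite('pics/d.png',np.hstack(out)[:,:,::-1])
E
```

```text
[ 0.46818181  0.38264405 -0.10335221] 0.0069375
```

View pics/d.png

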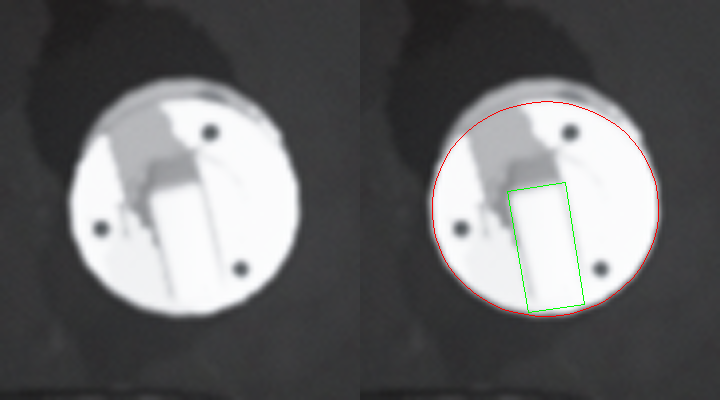

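The disc fit is good, but the wing edges are about 0.06 rad steeper than the overlay, so wing yaw is about -0.04. Moving above it now.

>>> play_rows(
  moves=[
    {"tx": 0,"ty": 0,"tz": 0,"twist": -0.108},
    {"tx": 0,"ty": 0,"tz": 0.02,"twist": -0.107},
    {"tx": -0.015,"ty": -0.002,"tz": 0.04,"twist": 0},
    {"tx": -0.0146,"ty": -0.0015,"tz": 0.04,"twist": 0},
    {"tx": 0,"ty": 0,"tz": 0.02,"twist": 0},
  ],
  jaw=0.06,
)

```text
time_s: 4.08
tcp_pos: [0.4691, 0.3802, 0.0991]
eef_rot: [-0.067, -3.14, 0.003]
wrist_force: [-0.5, 0.3, 0.4]
gripper_width: 0.702
finger_force: 0.0
```

```bash
python3 - <<'E'
from h import *
c=cap('wrist');s=telemetry.read_state()
print(s['time_s'],s['tcp_pos'],s['joint_positions'],s['wrist_force'])
plan(s,(.468,.3825,.055))
v=cv2.resize(c['image'],(800,600),interpolation=cv2.INTER_CUBIC)
p=(.468,.3827,-.04)
for P,col in((cyl(p[0],p[1],.03,.026,.026),(255,0,0)),(wing(*p)[4:],(0,255,0))):
    q=(proj(c,P)+.5)*800/512-.5;cv2.polylines(v,[np.round(q).astype(np.int32)],True,col)
cv2.imwrite('pics/e.png',v[:,:,::-1])
E
```

```text
4.125 [0.46774576 0.3798431  0.09712991] [-0.80634419  0.54958525  0.05989549  1.79871488 -0.04327466  0.79970751
  0.8036993 ] [-1.563035   -0.25021722 -1.67725195]
yaw tool x 3.099 tilt [-0.004 -0.004 -1.   ] delta tool [-0.0003  0.0028  0.0421]
```

View pics/e.png

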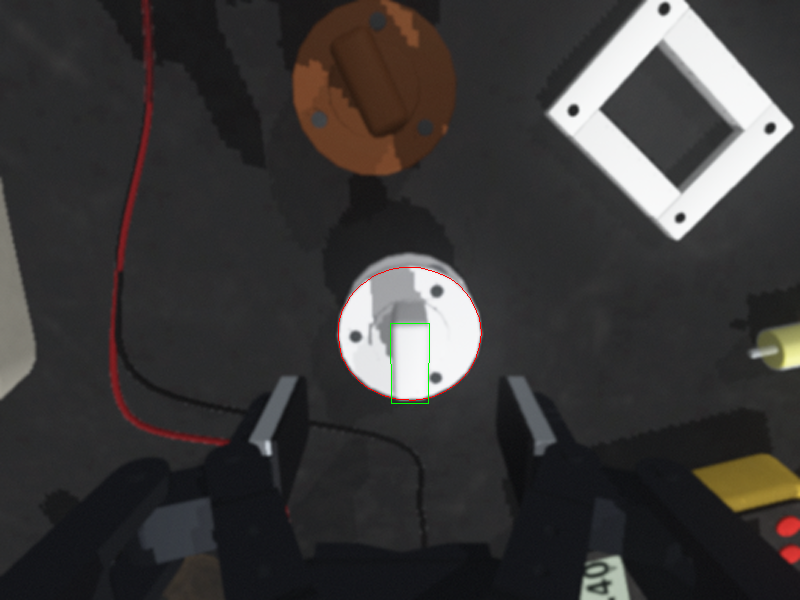

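The overlay matches the rotor and wing, and the brown rotor is well clear at (375,88). Going down and gripping.

>>> play_rows(
  moves=[
    {"tx": 0,"ty": 0.0025,"tz": 0.014,"twist": 0},
    {"tx": 0,"ty": 0,"tz": 0.014,"twist": 0},
    {"tx": 0,"ty": 0,"tz": 0.014,"twist": 0},
    {"tx": 0,"ty": 0,"tz": 0,"twist": 0},
    {"tx": 0,"ty": 0,"tz": 0,"twist": 0},
  ],
)

```text
time_s: 4.75
tcp_pos: [0.4692, 0.3839, 0.0596]
eef_rot: [0.066, 3.141, 0.0]
wrist_force: [0.6, 0.6, -0.2]
gripper_width: 0.703
finger_force: 0.0
```

>>> play_rows(
  moves=[
    {"tx": 0,"ty": 0,"tz": 0,"twist": 0},
    {"tx": 0,"ty": 0,"tz": 0,"twist": 0},
    {"tx": 0,"ty": 0,"tz": 0,"twist": 0},
    {"tx": 0,"ty": 0,"tz": 0,"twist": 0},
    {"tx": 0,"ty": 0,"tz": 0,"twist": 0},
  ],
  jaw=0.0,
  grip_force=50,
)

```text
time_s: 5.38
tcp_pos: [0.4692, 0.3838, 0.0596]
eef_rot: [0.066, 3.141, 0.0]
wrist_force: [-1.1, -1.2, 3.9]
gripper_width: 0.146
finger_force: 54.0
```

>>> play_rows(
  moves=[
    {"tx": 0,"ty": 0,"tz": 0,"twist": 0},
    {"tx": 0,"ty": 0,"tz": -0.01,"twist": 0},
    {"tx": 0,"ty": 0,"tz": -0.03,"twist": 0},
    {"tx": 0,"ty": 0,"tz": -0.05,"twist": 0},
    {"tx": 0,"ty": 0,"tz": -0.055,"twist": 0},
  ],
)

```text
time_s: 6.0
tcp_pos: [0.4683, 0.3835, 0.2052]
eef_rot: [-0.065, -3.139, 0.002]
wrist_force: [1.3, 2.4, -2.6]
gripper_width: 0.151
finger_force: 53.0
```

```bash
python3 - <<'E'
from h import *
s=telemetry.read_state()
print(s['time_s'],s['tcp_pos'],s['joint_positions'],s['wrist_force'],s['gripper_width'])
plan(s,(.50,-.43,.22))
c=cap('scene')
for r in look_for('shoulder','scene')+look_for('drive','scene'):
    b=r['box'];print(r['conf'],np.round(b,1))
# drive shoulder by overlay
print(proj(c,[[.5,-.43,.068]]))
E
```

```text
6.0 [0.46830833 0.38346013 0.20518198] [-0.81962834  0.42420085  0.07221815  1.70748527 -0.03512729  1.01307595
  0.7940805 ] [ 1.28841558  2.41718391 -2.63809081] 0.15115965974989007
yaw tool x 3.1 tilt [-0.001 -0.001 -1.   ] delta tool [-0.0655 -0.8115 -0.0139]
0.58 [322.4 244.5 358.  280.9]
0.79 [323.6 243.4 355.1 277.9]
[[340.99878357 254.08833023]]
```

>>> play_rows(
  moves=[
    {"tx": 0,"ty": 0,"tz": -0.06,"twist": 0},
    {"tx": 0,"ty": 0,"tz": -0.06,"twist": 0},
    {"tx": 0,"ty": -0.045,"tz": -0.035,"twist": 0},
    {"tx": 0,"ty": -0.06,"tz": 0,"twist": 0},
    {"tx": 0,"ty": -0.06,"tz": 0,"twist": 0},
  ],
)

```text
time_s: 6.78
tcp_pos: [0.4614, 0.2171, 0.3581]
eef_rot: [-0.064, -3.14, 0.002]
wrist_force: [1.6, -0.7, -2.8]
gripper_width: 0.147
finger_force: 53.1
```

>>> play_rows(
  moves=[
    {"tx": -0.012,"ty": -0.06,"tz": 0,"twist": 0},
    {"tx": -0.012,"ty": -0.06,"tz": 0,"twist": 0},
    {"tx": -0.012,"ty": -0.06,"tz": 0,"twist": 0},
    {"tx": -0.012,"ty": -0.06,"tz": 0,"twist": 0},
    {"tx": -0.012,"ty": -0.06,"tz": 0,"twist": 0},
  ],
)

```text
time_s: 7.4
tcp_pos: [0.5089, -0.0849, 0.358]
eef_rot: [-0.065, -3.139, -0.0]
wrist_force: [1.5, 1.7, -2.6]
gripper_width: 0.152
finger_force: 53.1
```

>>> play_rows(
  moves=[
    {"tx": -0.012,"ty": -0.058,"tz": 0,"twist": 0},
    {"tx": -0.012,"ty": -0.058,"tz": 0,"twist": 0},
    {"tx": -0.012,"ty": -0.058,"tz": 0,"twist": 0},
    {"tx": -0.012,"ty": -0.058,"tz": 0,"twist": 0},
    {"tx": -0.012,"ty": -0.058,"tz": 0,"twist": 0},
  ],
)

```text
time_s: 8.02
tcp_pos: [0.5574, -0.3767, 0.3573]
eef_rot: [-0.064, -3.139, -0.002]
wrist_force: [0.2, 0.4, -2.1]
gripper_width: 0.148
finger_force: 53.1
```

>>> play_rows(
  moves=[
    {"tx": -0.016,"ty": -0.03,"tz": 0.03,"twist": 0},
    {"tx": 0,"ty": -0.024,"tz": 0.04,"twist": 0},
    {"tx": 0,"ty": 0,"tz": 0.05,"twist": 0},
    {"tx": 0,"ty": 0,"tz": 0,"twist": 0},
    {"tx": 0,"ty": 0,"tz": 0,"twist": 0},
  ],
)

```text
time_s: 8.65
tcp_pos: [0.5717, -0.4301, 0.2403]
eef_rot: [0.065, 3.14, -0.001]
wrist_force: [-1.0, -0.2, -1.2]
gripper_width: 0.149
finger_force: 53.1
```

```bash
python3 - <<'E'
from h import *
c=cap('wrist');s=telemetry.read_state()
print(s['time_s'],s['tcp_pos'],s['joint_positions'],s['wrist_force'],s['wrist_torque'],s['gripper_width'])
plan(s,(.50,-.43,.22))
for q in('shoulder','shaft_tip'):
  for r in look_for(q,'wrist')[:2]:
    b=r['box'];print(q,r['conf'],np.round(b,1))
v=cv2.resize(c['image'],(800,600),interpolation=cv2.INTER_CUBIC)
cv2.imwrite('pics/f.png',v[:,:,::-1]); np.save('f.npy',c,allow_pickle=True)
E
```

```text
8.7 [ 0.57202672 -0.43043449  0.2414945 ] [ 0.26532405  0.61674715  0.51493007  1.3899969  -0.30940165  1.21214537
  2.33836764] [ 0.4510155   0.62415777 -1.46092727] [-0.01453313 -0.02421814 -0.00836206] 0.15083189174571554
yaw tool x 3.1 tilt [ 0.002 -0.002 -1.   ] delta tool [ 0.072  -0.0025  0.0213]
shoulder 0.74 [195.5  22.  313.4 158.9]
shaft_tip 0.66 [196.6  22.6 314.7 156.2]
```

View pics/f.png

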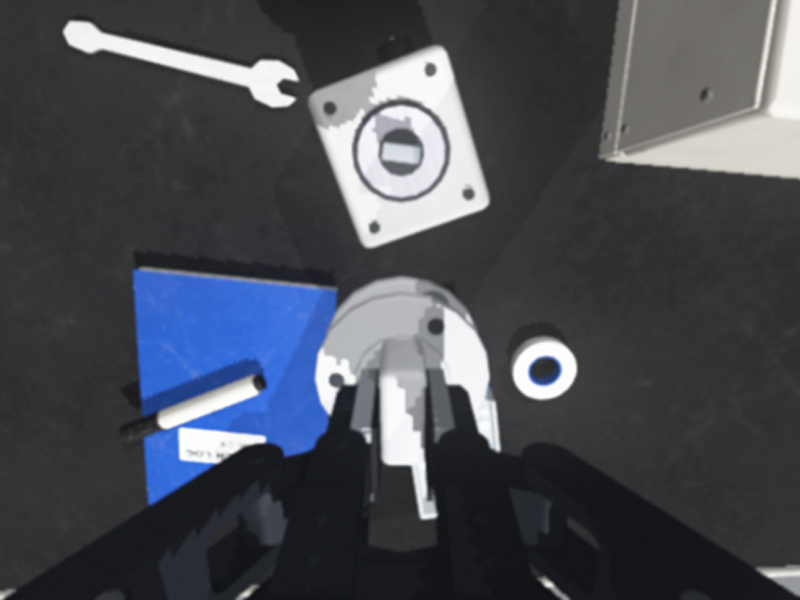

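The drive's shoulder is at (401,150) in the 800-px view, and the shaft flats at (401,152) lie almost along the image's horizontal, across the current wing direction. Next I'll fit the centre and angle.

```bash
python3 - <<'E'
from h import *
from scipy.optimize import minimize
c=np.load('f.npy',allow_pickle=True).item()
g=cv2.cvtColor(c['image'],cv2.COLOR_RGB2GRAY).astype(np.float32)
def samp(P):
    q=proj(c,P).astype(np.float32); return cv2.remap(g,q[:,0].reshape(-1,1),q[:,1].reshape(-1,1),cv2.INTER_CUBIC).ravel()
def ring(x,y,r,z): return cyl(x,y,r,z,z,120)[:120]
f=lambda p:-(samp(ring(p[0],p[1],.0238,.068)).mean()-samp(ring(p[0],p[1],.0255,.067)).mean())
b=min((minimize(f,[.5+i,-.43+j],method='Nelder-Mead',options=dict(initial_simplex=np.array([[.5+i,-.43+j],[.503+i,-.43+j],[.5+i,-.427+j]]))) for i in(-.004,0,.004) for j in(-.004,0,.004)),key=lambda r:r.fun)
print('shoulder',b.x,b.fun)
def rect(x,y,th,k):
    cc,ss=np.cos(th),np.sin(th);u=np.linspace(-1,1,21);L=.01025+k;W=.0045+k
    e=np.vstack([np.c_[u*.009,u*0+W],np.c_[u*.009,u*0-W],np.c_[u[::3]*0+L,u[::3]*.0035],np.c_[u[::3]*0-L,u[::3]*.0035]])
    return np.c_[e@np.array([[cc,ss],[-ss,cc]])+[x,y],np.full(len(e),.084)]
f2=lambda p:-(samp(rect(*p,-.0008)).mean()-samp(rect(*p,.001)).mean())
r=min((minimize(f2,[b.x[0],b.x[1],t],method='Nelder-Mead',options=dict(initial_simplex=np.array([[b.x[0],b.x[1],t],[b.x[0]+.002,b.x[1],t],[b.x[0],b.x[1]+.002,t],[b.x[0],b.x[1],t+.1]]))) for t in(1.2,1.3,1.4,1.5,1.6)),key=lambda r:r.fun)
print('shaft',r.x,r.fun)
x0,y0,x1,y1=190,20,320,165;S=5
v=cv2.resize(c['image'][y0:y1,x0:x1],None,fx=S,fy=S,interpolation=cv2.INTER_CUBIC)[:600]
for P,col in((ring(*b.x,.025,.068),(255,0,0)),(rect(*r.x,0),(0,255,0))):
    for q in (proj(c,P)-[x0,y0]+.5)*S-.5: cv2.circle(v,tuple(int(a) for a in np.round(q)),1,col,-1)
cv2.imwrite('pics/g.png',v[:,:,::-1])
E
```

```text
shoulder [ 0.49863464 -0.42833339] -100.33894348144531
shaft [ 0.49869738 -0.42824589  1.40358255] -87.64087677001953
```

View pics/g.png

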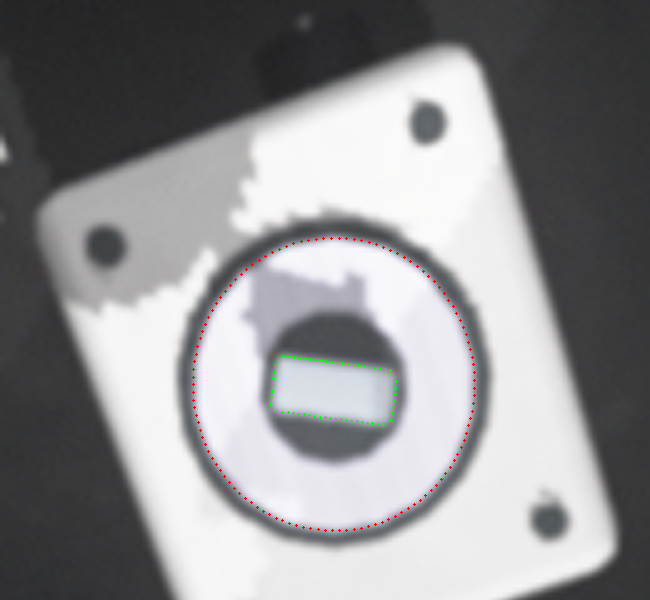

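The fit matches the picture: shaft at (0.4987, -0.4283), flats at 1.404 rad in the world frame. I'll twist the tool to that angle and look again from the new orientation.

>>> play_rows(
  moves=[
    {"tx": 0.041,"ty": -0.036,"tz": 0,"twist": 0},
    {"tx": 0.041,"ty": -0.036,"tz": 0,"twist": 0},
    {"tx": 0,"ty": 0,"tz": 0,"twist": 0.17},
    {"tx": 0,"ty": 0,"tz": 0,"twist": 0.17},
    {"tx": 0,"ty": 0,"tz": 0,"twist": 0.17},
  ],
)

```text
time_s: 9.43
tcp_pos: [0.4867, -0.499, 0.2414]
eef_rot: [0.863, 3.018, -0.001]
wrist_force: [0.3, 0.7, -2.7]
gripper_width: 0.151
finger_force: 53.1
```

>>> play_rows(
  moves=[
    {"tx": 0,"ty": 0,"tz": 0,"twist": 0.17},
    {"tx": 0,"ty": 0,"tz": 0,"twist": 0.17},
    {"tx": 0,"ty": 0,"tz": 0,"twist": 0.17},
    {"tx": 0,"ty": 0,"tz": 0,"twist": 0.17},
    {"tx": 0,"ty": 0,"tz": 0,"twist": 0.17},
  ],
)

```text
time_s: 10.05
tcp_pos: [0.487, -0.4987, 0.2413]
eef_rot: [2.03, 2.394, 0.001]
wrist_force: [-0.4, -0.5, -2.8]
gripper_width: 0.149
finger_force: 53.1
```

>>> play_rows(
  moves=[
    {"tx": 0,"ty": 0,"tz": 0,"twist": 0.17},
    {"tx": 0,"ty": 0,"tz": 0,"twist": 0.166},
    {"tx": 0,"ty": 0,"tz": 0,"twist": 0},
    {"tx": 0,"ty": 0,"tz": 0,"twist": 0},
    {"tx": 0,"ty": 0,"tz": 0,"twist": 0},
  ],
)

```text
time_s: 10.68
tcp_pos: [0.4863, -0.4987, 0.2397]
eef_rot: [2.396, 2.031, 0.001]
wrist_force: [0.1, -0.7, -2.4]
gripper_width: 0.151
finger_force: 53.1
```

```bash
cat > fit.py <<'E'
from h import *
from scipy.optimize import minimize
def run(c,x0,y0,th):
    g=cv2.cvtColor(c['image'],cv2.COLOR_RGB2GRAY).astype(np.float32)
    def samp(P):
        q=proj(c,P).astype(np.float32); return cv2.remap(g,q[:,0].reshape(-1,1),q[:,1].reshape(-1,1),cv2.INTER_CUBIC).ravel()
    ring=lambda x,y,r,z: cyl(x,y,r,z,z,120)[:120]
    f=lambda p:-(samp(ring(p[0],p[1],.0238,.068)).mean()-samp(ring(p[0],p[1],.0255,.067)).mean())
    b=min((minimize(f,[x0+i,y0+j],method='Nelder-Mead',options=dict(initial_simplex=np.array([[x0+i,y0+j],[x0+.003+i,y0+j],[x0+i,y0+.003+j]]))) for i in(-.004,0,.004) for j in(-.004,0,.004)),key=lambda r:r.fun)
    def rect(x,y,th,k):
        cc,ss=np.cos(th),np.sin(th);u=np.linspace(-1,1,21);L=.01025+k;W=.0045+k
        e=np.vstack([np.c_[u*.009,u*0+W],np.c_[u*.009,u*0-W],np.c_[u[::3]*0+L,u[::3]*.0035],np.c_[u[::3]*0-L,u[::3]*.0035]])
        return np.c_[e@np.array([[cc,ss],[-ss,cc]])+[x,y],np.full(len(e),.084)]
    f2=lambda p:-(samp(rect(*p,-.0008)).mean()-samp(rect(*p,.001)).mean())
    r=min((minimize(f2,[*b.x,t],method='Nelder-Mead',options=dict(initial_simplex=np.array([[*b.x,t],[b.x[0]+.002,b.x[1],t],[b.x[0],b.x[1]+.002,t],[*b.x,t+.1]]))) for t in th+np.array([-.2,-.1,0,.1,.2])),key=lambda r:r.fun)
    return b,r,ring(*b.x,.025,.068),rect(*r.x,0)
E
python3 - <<'E'
from fit import *
c=cap('wrist');s=telemetry.read_state()
print(s['time_s'],s['tcp_pos'],s['joint_positions'],s['wrist_force'],s['gripper_width'])
b,r,P1,P2=run(c,.4987,-.4283,1.4036)
print(b.x,b.fun,r.x,r.fun)
plan(s,(r.x[0],r.x[1],.1276)); plan(s,(b.x[0],b.x[1],.1276))
v=cv2.resize(c['image'],(800,600),interpolation=cv2.INTER_CUBIC)
for P,col in((P1,(255,0,0)),(P2,(0,255,0))):
    for q in (proj(c,P)+.5)*800/512-.5: cv2.circle(v,tuple(int(a) for a in np.round(q)),0,col,-1)
cv2.imwrite('pics/i.png',v[:,:,::-1])
E
```

```text
10.725 [ 0.48619392 -0.49873602  0.23962855] [ 0.18101095  0.7036963   0.93708642  1.46386711 -0.57880116  1.26631529
  1.01273399] [ 0.48776494  0.17180477 -2.40490181] 0.15083507010005132
[ 0.49880028 -0.42814021] -101.80508422851562 [ 0.49875287 -0.42812927  1.40232721] -86.21215057373047
yaw tool x 1.405 tilt [ 0.001  0.    -1.   ] delta tool [0.0717 0.0007 0.112 ]
yaw tool x 1.405 tilt [ 0.001  0.    -1.   ] delta tool [0.0717 0.0007 0.112 ]
```

View pics/i.png

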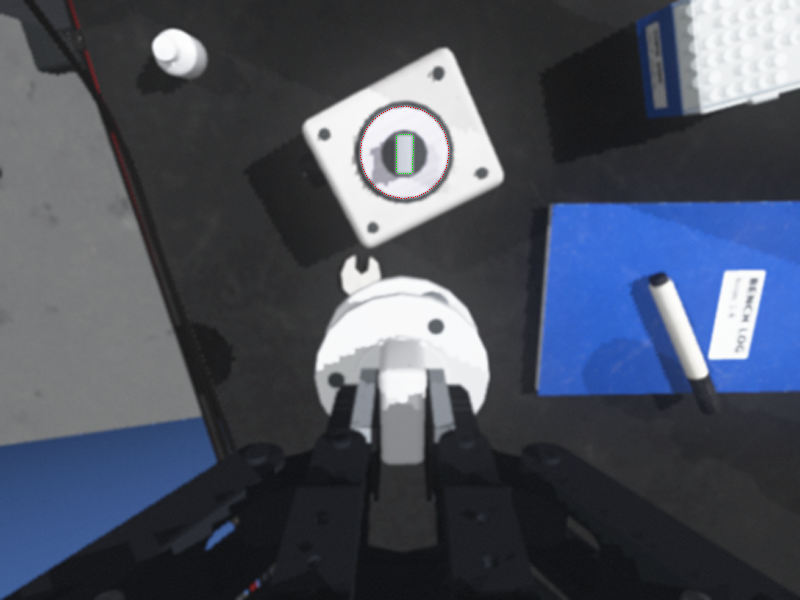

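The second fit agrees to 0.2 mm and the angle matches to 0.003 rad. Spanner and weight are clear. Moving over the shaft now and lowering to just above it.

>>> play_rows(
  moves=[
    {"tx": 0.035,"ty": 0.0004,"tz": 0,"twist": 0},
    {"tx": 0.0357,"ty": 0.0003,"tz": 0.01,"twist": 0},
    {"tx": 0,"ty": 0,"tz": 0.04,"twist": 0},
    {"tx": 0,"ty": 0,"tz": 0.037,"twist": 0},
    {"tx": 0,"ty": 0,"tz": 0,"twist": 0},
  ],
)

```text
time_s: 11.35
tcp_pos: [0.4977, -0.4276, 0.1499]
eef_rot: [-2.394, -2.026, 0.001]
wrist_force: [-0.8, 0.6, -1.8]
gripper_width: 0.147
finger_force: 52.9
```

>>> play_rows(
  moves=[
    {"tx": 0,"ty": 0,"tz": 0.002,"twist": 0},
    {"tx": 0,"ty": 0,"tz": 0,"twist": 0},
    {"tx": 0,"ty": 0,"tz": 0,"twist": 0},
    {"tx": 0,"ty": 0,"tz": 0,"twist": 0},
    {"tx": 0,"ty": 0,"tz": 0,"twist": 0},
  ],
)

```text
time_s: 11.98
tcp_pos: [0.4987, -0.4291, 0.1505]
eef_rot: [2.399, 2.028, 0.0]
wrist_force: [0.2, 0.3, -1.1]
gripper_width: 0.151
finger_force: 53.0
```

```bash
python3 - <<'E'
from h import *
s=telemetry.read_state()
print(s['time_s'],s['tcp_pos'],s['wrist_force'],s['wrist_torque'],s['gripper_width'])
plan(s,(.49878,-.42813,.1276))
E
```

```text
11.975 [ 0.49870198 -0.42906073  0.15049288] [ 0.19349929  0.33105825 -1.11406182] [0.03867577 0.00530983 0.07530069] 0.15052984340755665
yaw tool x 1.404 tilt [ 0. -0. -1.] delta tool [ 0.0009 -0.0001  0.0229]
```

>>> play_rows(
  moves=[
    {"tx": 0,"ty": 0,"tz": 0.003,"twist": 0},
    {"tx": 0,"ty": 0,"tz": 0.003,"twist": 0},
    {"tx": 0,"ty": 0,"tz": 0.003,"twist": 0},
    {"tx": 0,"ty": 0,"tz": 0.002,"twist": 0},
    {"tx": 0,"ty": 0,"tz": 0,"twist": 0},
  ],
)

```text
time_s: 12.6
tcp_pos: [0.4985, -0.429, 0.139]
eef_rot: [-2.399, -2.028, 0.0]
wrist_force: [0.4, -0.0, -2.6]
gripper_width: 0.15
finger_force: 53.0
```

>>> play_rows(
  moves=[
    {"tx": 0,"ty": 0,"tz": 0.001,"twist": 0},
    {"tx": 0,"ty": 0,"tz": 0.001,"twist": 0},
    {"tx": 0,"ty": 0,"tz": 0.001,"twist": 0},
    {"tx": 0,"ty": 0,"tz": 0,"twist": 0},
    {"tx": 0,"ty": 0,"tz": 0,"twist": 0},
  ],
)

```text
time_s: 13.22
tcp_pos: [0.4986, -0.4291, 0.1363]
eef_rot: [2.399, 2.028, 0.0]
wrist_force: [0.3, -0.0, -2.7]
gripper_width: 0.149
finger_force: 53.0
```

At 0.1363 m there is no contact force, and that is already below the crossed rest height, so it is entering the slot. Continuing gently.

>>> play_rows(
  moves=[
    {"tx": 0,"ty": 0,"tz": 0.001,"twist": 0},
    {"tx": 0,"ty": 0,"tz": 0.001,"twist": 0},
    {"tx": 0,"ty": 0,"tz": 0.001,"twist": 0},
    {"tx": 0,"ty": 0,"tz": 0,"twist": 0},
    {"tx": 0,"ty": 0,"tz": 0,"twist": 0},
  ],
)

```text
time_s: 13.85
tcp_pos: [0.4986, -0.4291, 0.1333]
eef_rot: [-2.399, -2.028, -0.0]
wrist_force: [0.0, 0.5, -2.2]
gripper_width: 0.151
finger_force: 53.0
```

>>> play_rows(
  moves=[
    {"tx": 0,"ty": 0,"tz": 0.001,"twist": 0},
    {"tx": 0,"ty": 0,"tz": 0.001,"twist": 0},
    {"tx": 0,"ty": 0,"tz": 0.001,"twist": 0},
    {"tx": 0,"ty": 0,"tz": 0,"twist": 0},
    {"tx": 0,"ty": 0,"tz": 0,"twist": 0},
  ],
)

```text
time_s: 14.48
tcp_pos: [0.4986, -0.4291, 0.1303]
eef_rot: [2.399, 2.028, 0.0]
wrist_force: [0.1, -0.3, -2.9]
gripper_width: 0.15
finger_force: 53.0
```

>>> play_rows(
  moves=[
    {"tx": 0,"ty": 0,"tz": 0.001,"twist": 0},
    {"tx": 0,"ty": 0,"tz": 0.001,"twist": 0},
    {"tx": 0,"ty": 0,"tz": 0.0005,"twist": 0},
    {"tx": 0,"ty": 0,"tz": 0,"twist": 0},
    {"tx": 0,"ty": 0,"tz": 0,"twist": 0},
  ],
)

```text
time_s: 15.1
tcp_pos: [0.4986, -0.4291, 0.1277]
eef_rot: [-2.399, -2.028, 0.0]
wrist_force: [-0.5, 0.2, -2.4]
gripper_width: 0.151
finger_force: 53.1
```

>>> play_rows(
  moves=[
    {"tx": 0,"ty": 0,"tz": 0.0004,"twist": 0},
    {"tx": 0,"ty": 0,"tz": 0,"twist": 0},
    {"tx": 0,"ty": 0,"tz": 0.0003,"twist": 0},
    {"tx": 0,"ty": 0,"tz": 0,"twist": 0},
    {"tx": 0,"ty": 0,"tz": 0,"twist": 0},
  ],
)

```text
time_s: 15.72
tcp_pos: [0.4985, -0.4291, 0.1277]
eef_rot: [2.399, 2.028, 0.001]
wrist_force: [-2.3, 2.2, 5.2]
gripper_width: 0.149
finger_force: 54.3
```

It touched the shoulder at the expected height (0.1277 m, about 8 N). Letting go and backing off.

>>> play_rows(
  moves=[
    {"tx": 0,"ty": 0,"tz": 0,"twist": 0},
    {"tx": 0,"ty": 0,"tz": 0,"twist": 0},
    {"tx": 0,"ty": 0,"tz": 0,"twist": 0},
    {"tx": 0,"ty": 0,"tz": 0,"twist": 0},
    {"tx": 0,"ty": 0,"tz": 0,"twist": 0},
  ],
  jaw=0.05,
)

```text
time_s: 16.35
tcp_pos: [0.4986, -0.4291, 0.127]
eef_rot: [-2.399, -2.028, 0.0]
wrist_force: [-0.4, 0.6, 0.7]
gripper_width: 0.59
finger_force: 0.0
```

>>> play_rows(
  moves=[
    {"tx": 0,"ty": 0,"tz": -0.01,"twist": 0},
    {"tx": 0,"ty": 0,"tz": -0.03,"twist": 0},
    {"tx": 0,"ty": 0,"tz": -0.04,"twist": 0},
    {"tx": -0.03,"ty": 0,"tz": -0.04,"twist": 0},
    {"tx": 0,"ty": 0,"tz": 0,"twist": 0},
  ],
)

```text
time_s: 16.98
tcp_pos: [0.4927, -0.4626, 0.2517]
eef_rot: [2.397, 2.02, -0.001]
wrist_force: [-0.3, 0.2, -0.0]
gripper_width: 0.583
finger_force: 0.0
```

>>> play_rows(
  moves=[
    {"tx": -0.02,"ty": 0,"tz": 0,"twist": 0},
    {"tx": 0,"ty": 0,"tz": 0,"twist": 0},
    {"tx": 0,"ty": 0,"tz": 0,"twist": 0},
    {"tx": 0,"ty": 0,"tz": 0,"twist": 0},
    {"tx": 0,"ty": 0,"tz": 0,"twist": 0},
  ],
)

```text
time_s: 17.6
tcp_pos: [0.4906, -0.4777, 0.247]
eef_rot: [-2.398, -2.029, -0.0]
wrist_force: [-0.5, -0.1, 0.1]
gripper_width: 0.586
finger_force: 0.0
```

```bash
python3 - <<'E'
from h import *
c=cap('wrist');s=telemetry.read_state()
print(s['time_s'],s['tcp_pos'],s['wrist_force'])
v=cv2.resize(c['image'],(800,600),interpolation=cv2.INTER_CUBIC)
p=(.49875,-.42813,1.403)
for P,col in((cyl(p[0],p[1],.03,.094,.094)[:60],(255,0,0)),(wing(*p,.094,.121)[4:],(0,255,0))):
    q=(proj(c,P)+.5)*800/512-.5;cv2.polylines(v,[np.round(q).astype(np.int32)],True,col)
cv2.imwrite('pics/j.png',v[:,:,::-1])
E
```

```text
17.65 [ 0.49056626 -0.47790109  0.2470082 ] [-0.48215843 -0.15925564 -0.03754346]
```

View pics/j.png

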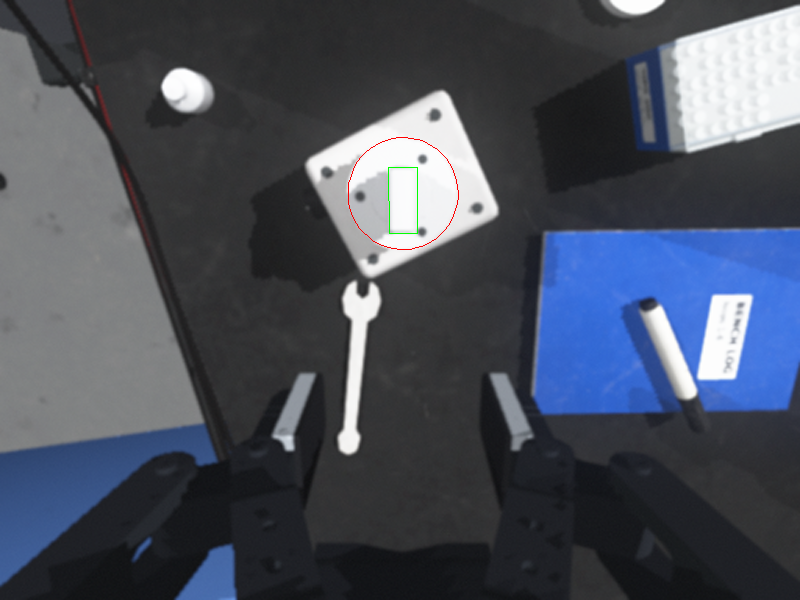

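The rotor is centred on the drive at (403,194), its top matches the predicted seated height, and nothing else has moved. Handing in.

```bash
python3 -c "
from plant import job_done
print(job_done())"
```

```text
the job is handed in; nothing more can be done
None
```

The white rotor is seated on the drive's shoulder and released, and the job is handed in. I lined its slot up with the flats by camera before lowering, so it dropped straight in without turning on the shaft end. Contact was about 8 N, at the expected seated height.

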